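# Stand the fallen toy in its carrying tray and hold the tray up level

### The arm

A 6-joint arm with a two-finger parallel gripper is mounted at the origin on the work surface. World frame = base frame: x ahead of the robot, y to its left, z up, the work surface at z = 0. Lengths are in mm, angles in rad, forces in N, time in s.
With the tool pointing down it reaches from about 275 to 825 mm from the base axis. Payload 4.9 kg.
Tool frame: the origin (TCP) lies at the very end of the fingers, on their centre line; the grasp point (between the pads) lies 19 mm behind it; z points along the fingers, y is the direction in which the jaws open and shut (so a half turn about z gives the same grasp; the last joint's range is limited). The gripper opens to 85 mm and grips with 20 to 120 N. Pads are 22 mm wide; open, the fingers measure 114 mm over their backs; the gripper's body (76 mm by 85 mm) begins 54 mm behind the grasp point. The pads swing forward as they close: fully open they stand 13 mm farther back than shut.
Start: joints at [1.193, 0.326, -0.193, 1.052, 0, 1.437], TCP at [132.759, 533.754, 231.281] pointing down, gripper open.
Joint ranges: [-2.65, 2.65], [-0.97, 1.79], [-1.3, 1.35], [-1.93, 2.1], [-1.47, 1.37], [-3.14, 3.14]. Speed limits (rad/s): [2.57, 2.57, 3.14, 3.14, 3.14, 3.14].

### API

Orientations are given as [roll, pitch, yaw] about the fixed x, y, z axes, in that order (R = Rz(yaw) Ry(pitch) Rx(roll)).
In Python, from bench import bot, solve_ik, imaging gives the robot as it stands. Calls block until the motion is done:
- bot.move_ptp(position, orientation): joint-space move of the TCP to a pose.
- bot.movel(position, rot=None, max_speed=150, threshold=None): straight line of the TCP; rot=None keeps the orientation; max_speed is the mean speed in mm/s. With threshold (N) it stops when the force on the tool has changed by that much, and returns True; else False.
- bot.move_j(angles): joint-space move.
- bot.grip(opening, effort=None): opening from 0.0 (shut) to 1.0 (fully open); effort is the grip in N (None keeps the last); returns when the fingers have stopped.
- bot.dwell(seconds).
- solve_ik(position, orientation): joint angles nearest the present ones, or None.
- bot.get_state(): the state.
- imaging.capture(name): name is "scene" or "side" or "wrist"; returns the picture (384x512x3 uint8, blue, green, red); there is no depth.
- imaging.camera_model(name): a dict with "K" (3x3 intrinsics, pixels), "position" and "rotation" of the camera in the world. Camera axes: x right, y up, looking along -z (the intrinsics and any distortion apply to the point x, -y, -z); pixel columns grow to the right and rows downward; lengths in mm; the calibration is good to about 2 mm. A picture is of the moment at which its call begins: read the wrist's pose just before it. camera_model takes no time and is no camera call; for the wrist camera it gives the pose at the moment of the call.
A pose or a line that the arm cannot do raises bot.IKError and nothing moves.
- bot.sign_off(): hands the job in, once; it reports no verdict.
The state is a dict: "t": time; "qpos": joint angles; "joint_velocities": joint speeds; "effort": joint torques, N m; "tcp_pos": TCP position; "orientation": TCP orientation; "contact_force": force on the tool from outside, world axes, zero at the start; "wrist_torque": the same for the moment, N m; "opening": opening from 0.0 (shut) to 1.0 (fully open).
Only numpy, scipy, OpenCV 4.12 (cv2) and the standard library are available. Lean on these libraries where they do the work, as an engineer would, in place of code of your own. Each camera call takes 0.05 s, during which the arm holds its last target.

### The job

One wooden toy figure has fallen over on the bench: stand it upright on its foot in the carrying tray, in the empty half on the robot's side of the handle, leaving the other figure standing in its half. Then take the tray by the middle of its handle bar, lift it until it is about 10 cm clear of the bench, and keep it level and steady there for a few seconds with both figures still standing. Finish while holding the tray in the air; do not put it down or let go, and leave everything else on the bench alone.

Things in the scene. Friction and masses are not known exactly. Their poses are not given: they have to be found in the camera images.
- toy: The fallen wooden figure, about 90 g: square body 36 x 36 mm, 64 mm tall; thin neck; ball head 33 mm across, centre 81.5 mm above the foot; 98 mm tall. Origin: centre of the flat foot; z axis from foot to head. At the start it lies on a flat body face beside the tray (left or right), axis level at 18 mm height, head pointing away from the robot within 0.7 rad.
- twin: A second figure, same shape, size and axes as the fallen one; it stands in the tray's half beyond the handle (tray x about +50 mm) and stays there.
- tray: Loose plywood tray, 450 g, 200 (its x) by 260 mm (its y), yaw up to 0.3 rad. Origin: centre of underside, z up. Floor 6 mm thick; rim 6 mm thick, 22 mm high. Posts 34 (x) by 10 mm (y) at x = 0, y = +-119 mm carry a bar along y over the middle, 16 mm thick (x), 24 mm tall, from 138 to 162 mm above the underside. The -x half faces the robot and is empty.
- tray_grip (a point): The middle of the tray's handle bar, 150 mm above the tray's underside; axes as the tray's. The bar is gripped here from above, across its 16 mm thickness (fingers closing along the tray's x); the loaded tray weighs about 0.65 kg.
- table: The wooden bench; its top is at height 0.
- blank: Bystander: a plain wooden block 64 x 36 x 36 mm without a head (an unfinished toy body), lying on the bench; origin at the centre of its underside.
- wheel: Bystander: a wooden toy wheel 52 mm across, 18 mm high, lying flat at the back of the bench; origin at the centre of its underside.
- glue: Bystander: white glue bottle, 60 mm across, 130 mm tall, standing; origin at the centre of its foot.
- jar: Bystander: green plastic cup 80 mm across, 90 mm tall, standing; origin at the centre of its foot.
- mallet: Bystander: hammer lying on the bench off to the right; origin under its middle.
- driver: Bystander: screwdriver lying on the bench off to the left; origin under its middle.
- star: Bystander: star-shaped wooden puzzle of crossed bars, 90 mm across and tall, standing off to the left; origin at the centre of its underside.
Not all that is in view belongs to the job. Leave any pink or red look-alike of the toy alone.

How it is judged:
By the outcome, as a careful person would: the job done as asked, in the order asked, and still so for the second after the job is handed in, while the arm keeps its last pose, push and grip.
It also fails if it takes over 64 s, if anything falls off the work surface, if the arm or the gripper's body presses on something with over 40 N, if the wrist force passes 120 N, or if a joint passes its speed limit or range.

## Working session

There is one attempt and no reset: what is moved stays moved. The work goes in short steps, each a Python script; the robot and the scene stay as the last script left them, time stands still between calls to the robot, and variables do not carry over. Pictures are saved under pics/ and viewed, and the job is handed in when it is done.

```bash
ls; mkdir -p pics
python3 - <<'E'
from bench import bot, solve_ik, imaging
import cv2
for n in ("scene","side","wrist"):
    m=imaging.camera_model(n); print(n,{k:(v.tolist() if hasattr(v,'tolist') else v) for k,v in m.items()})
    cv2.imwrite(f"pics/{n}0.png",imaging.capture(n))
print(bot.get_state())
E
```

```text
pics
scene {'K': [[383.2045451439434, 0.0, 252.83804027096718], [0.0, 383.2045451439434, 192.9023344136981], [0.0, 0.0, 1.0]], 'position': [1744.8552977272705, -562.8188512904646, 1075.7333613270607], 'rotation': [0.9239897477684949, -0.007626634540162103, 1.13283627109098]}
side {'K': [[416.00677347642, 0.0, 248.91280692578422], [0.0, 416.00677347642, 191.73186424414666], [0.0, 0.0, 1.0]], 'position': [412.1252245936305, 1368.1891045856435, 1148.7978761855788], 'rotation': [0.9276020044233011, 0.014239345565218775, -3.0390431999836824]}
wrist {'K': [[344.0704869288047, 0.0, 254.40988751302356], [0.0, 344.0704869288047, 190.459134231334], [0.0, 0.0, 1.0]], 'position': [65.53455814745007, 549.8423086991254, 371.75554771055954], 'rotation': [-0.27688156752709836, 0.0010912795909323592, 1.3263665719729805]}
{'t': 0.15, 'qpos': array([ 1.19282160e+00,  3.26760825e-01, -1.93338307e-01,  1.05197549e+00,
        4.73200318e-06,  1.43658139e+00]), 'joint_velocities': array([ 6.33189200e-05, -1.47867234e-03,  2.19910391e-03,  1.35154055e-04,
       -2.83150318e-04, -4.46439429e-04]), 'effort': array([ 3.67032026e-04, -4.43704391e+01,  2.62664741e+01,  1.04408574e-02,
       -1.27214357e-04, -1.43096815e-05]), 'tcp_pos': array([132.58248274, 533.34605462, 230.69470493]), 'orientation': array([-3.14032649e+00, -1.75741112e-04,  2.89783275e+00]), 'contact_force': array([-0.30875946,  0.16407649,  0.40861363]), 'wrist_torque': array([0.01252819, 0.08232113, 0.0016604 ]), 'opening': 0.9970340568397459}
```

View pics/scene0.png

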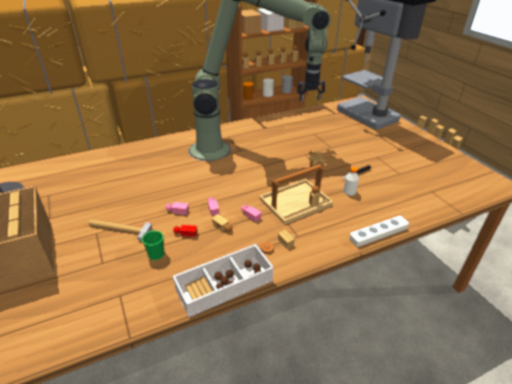

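View pics/side0.png

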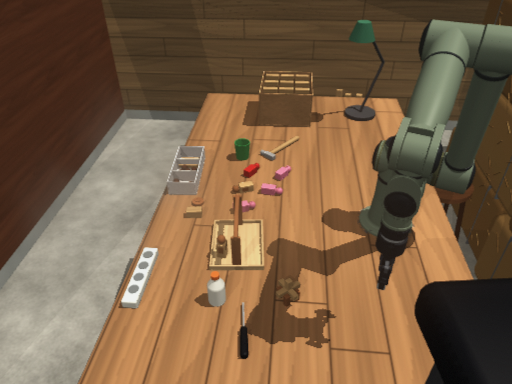

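View pics/wrist0.png

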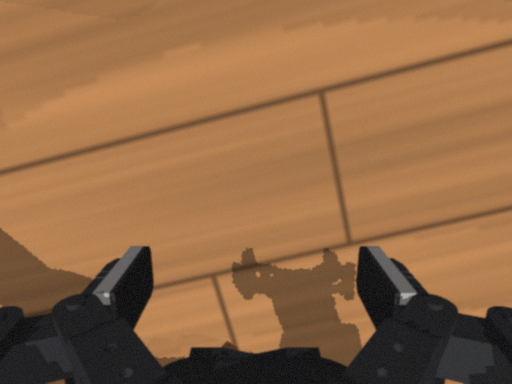

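Run:
```python
import cv2,numpy as np
a=cv2.imread("pics/scene0.png")[145:265,140:340]; b=cv2.imread("pics/side0.png")[145:285,150:310]
cv2.imwrite("pics/c_scene.png",cv2.resize(a,None,fx=4,fy=4,interpolation=cv2.INTER_CUBIC))
cv2.imwrite("pics/c_side.png",cv2.resize(b,None,fx=4,fy=4,interpolation=cv2.INTER_CUBIC))
```

```text
(no output)
```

View pics/c_scene.png

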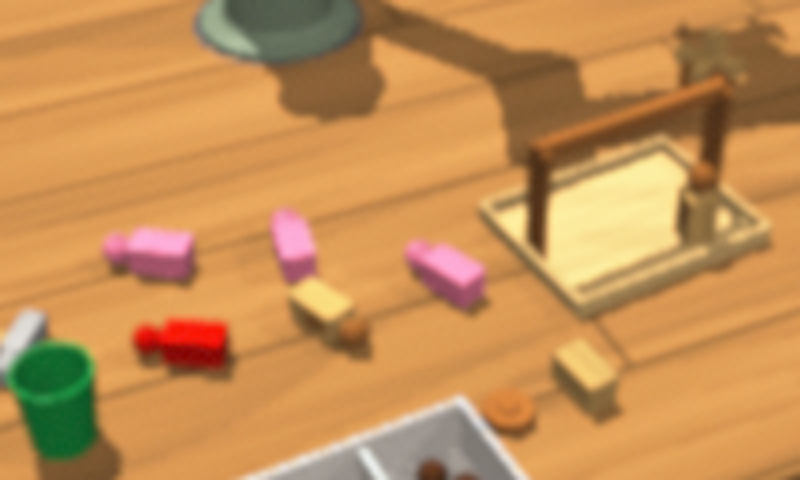

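View pics/c_side.png

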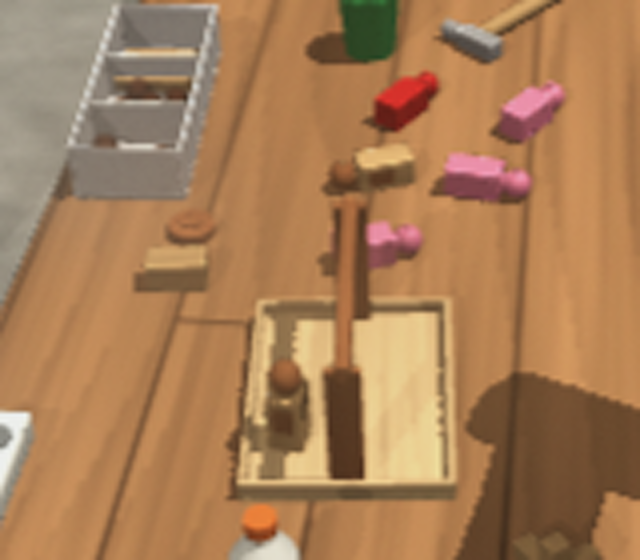

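The fallen toy is the plain body with a brown ball head: scene px (222,222), side px (246,187). Things that could be mistaken for it:
- **Blank:** scene (286,239), no head.
- **Twin:** scene (315,195), standing in the tray.
- **Pink look-alikes:** scene (251,213), (213,206) and (178,209).
- **Red look-alike:** scene (186,230).

Next I measure rough positions, then look with the wrist camera.

```bash
cat > h.py <<'E'
from bench import bot, solve_ik, imaging
import cv2, numpy as np
from scipy.spatial.transform import Rotation as R
def ray(m,px):
    K=np.array(m["K"]); p=np.linalg.inv(K)@[px[0],px[1],1.]
    d=R.from_euler('xyz',m["rotation"]).apply([p[0],-p[1],-p[2]])
    return np.array(m["position"],float),d
def onz(m,px,z):
    o,d=ray(m,px); return o+d*(z-o[2])/d[2]
def proj(m,P):
    q=R.from_euler('xyz',m["rotation"]).inv().apply(np.atleast_2d(P)-np.array(m["position"]))
    K=np.array(m["K"]); return np.c_[K[0,0]*q[:,0]/-q[:,2]+K[0,2], K[1,1]*-q[:,1]/-q[:,2]+K[1,2]]
def tri(mA,a,mB,b):
    oa,da=ray(mA,a);ob,db=ray(mB,b);da/=np.linalg.norm(da);db/=np.linalg.norm(db)
    s=np.linalg.lstsq(np.c_[da,-db],ob-oa,rcond=None)[0]
    A=oa+s[0]*da;B=ob+s[1]*db; return (A+B)/2,np.linalg.norm(A-B)
E
python3 - <<'E'
from h import *
S=imaging.camera_model("scene");D=imaging.camera_model("side")
sc=lambda x,y:(140+x/4-.4,145+y/4-.4); sd=lambda x,y:(150+x/4-.4,145+y/4-.4)
print("head",tri(S,sc(353,333),D,sd(344,175)),onz(S,sc(353,333),18),onz(D,sd(344,175),18))
print("body top far/near",onz(S,sc(322,300),36), onz(D,sd(383,158),36))
print("tray corners scene z22",[onz(S,sc(*p),22)[:2].round() for p in ((484,208),(663,140),(770,223),(585,303))])
print("tray corners side z22",[onz(D,sd(*p),22)[:2].round() for p in ((258,300),(452,300),(455,485),(238,485))])
for n,p in dict(blank=(585,360),wheel=(510,408),jar=(55,360),pink1=(450,275),pink2=(293,245),red=(190,345)).items(): print(n,onz(S,sc(*p),20)[:2].round())
print("twin head",tri(S,sc(702,175),D,sd(286,376)))
for n,p in dict(glue=(258,570),).items(): print(n,onz(D,sd(*p),90)[:2].round())
print("star",onz(D,(289,290),45)[:2].round())
E
```

```text
head (array([ 647.42684065, -154.04928033,   15.14361317]), np.float64(2.4980323654918157)) [ 651.91903401 -154.78366795   18.        ] [ 646.1065285  -151.70938096   18.        ]
body top far/near [ 610.59268134 -171.76915154   36.        ] [ 602.08971456 -163.74814885   36.        ]
tray corners scene z22 [array([524.,  56.]), array([493., 310.]), array([681., 335.]), array([714.,  81.])]
tray corners side z22 [array([706.,  78.]), array([506.,  61.]), array([483., 318.]), array([681., 336.])]
blank [788.  40.]
wheel [816. -58.]
jar [ 567. -440.]
pink1 [612. -27.]
pink2 [ 495. -161.]
red [ 602. -312.]
twin head (array([645.53621526, 259.03069117,  88.2153932 ]), np.float64(1.575319205456355))
glue [632. 489.]
star [388. 441.]
```

```bash
cat >> h.py <<'E'
def ori(az,tilt,flip):
    """tool in vertical plane of azimuth az; tilt from straight down, + = pointing forward along az. jaw horizontal, perpendicular."""
    a=np.array([np.cos(az),np.sin(az),0]); z=np.sin(tilt)*a+np.array([0,0,-np.cos(tilt)])
    y=np.cross([0,0,1.],a)*(1 if flip else -1); x=np.cross(y,z)
    M=np.c_[x,y,z]; return R.from_matrix(M).as_euler('xyz'),z
E
python3 - <<'E'
from h import *
for flip in (0,1):
    o,_=ori(.3,0,flip); print("view",flip,o.round(2),solve_ik([630,-165,260],o))
    for t in (0,20,30,40):
        th=np.radians(t)
        for name,G,az,tilt in (("pick",[610,-165,24],.3,-th),("up",[610,-165,120],.3,-th),("place",[555,142,48],.1,np.pi/2-th),("placeup",[555,142,120],.1,np.pi/2-th)):
            o,z=ori(az,tilt,flip); q=solve_ik(list(np.array(G)+19*z),list(o)); print(flip,t,name,None if q is None else np.round(q,2))
    o,z=ori(.1,0,flip)
    for yaw in (.1,.1+np.pi): pass
for az in (.1+np.pi/2,.1-np.pi/2):
    o,z=ori(az,0,0); print("bar",o,solve_ik([600,197,131],list(o)),solve_ik([600,197,231],list(o)))
E
```

```text
view 0 [3.14 0.   0.3 ] [-0.36940699  0.50591915  0.15631292  1.2211901   0.          2.47218566]
0 0 pick [-0.38  0.69 -0.22  0.66  0.    2.46]
0 0 up [-0.38  0.58 -0.14  0.85  0.    2.46]
0 0 place None
0 0 placeup None
0 20 pick [-0.29  0.91  0.17  1.13 -0.19  2.58]
0 20 up [-0.29  0.81  0.24  1.29 -0.19  2.58]
0 20 place None
0 20 placeup None
0 30 pick [-0.26  1.05  0.4   1.38 -0.27  2.64]
0 30 up [-0.26  0.96  0.47  1.53 -0.27  2.64]
0 30 place None
0 30 placeup None
0 40 pick [-0.23  1.21  0.67  1.65 -0.33  2.72]
0 40 up [-0.23  1.13  0.73  1.8  -0.33  2.72]
0 40 place [ 0.14  0.67 -1.22 -1.19 -0.03 -3.12]
0 40 placeup [ 0.14  0.39 -1.19 -0.89 -0.03 -3.12]
view 1 [-3.14  0.   -2.84] [-0.36940699  0.50591915  0.15631292  1.2211901   0.         -0.66940699]
1 0 pick [-0.38  0.69 -0.22  0.66  0.   -0.68]
1 0 up [-0.38  0.58 -0.14  0.85  0.   -0.68]
1 0 place None
1 0 placeup None
1 20 pick [-0.29  0.91  0.17  1.13 -0.19 -0.57]
1 20 up [-0.29  0.81  0.24  1.29 -0.19 -0.57]
1 20 place None
1 20 placeup None
1 30 pick [-0.26  1.05  0.4   1.38 -0.27 -0.5 ]
1 30 up [-0.26  0.96  0.47  1.53 -0.27 -0.5 ]
1 30 place None
1 30 placeup None
1 40 pick [-0.23  1.21  0.67  1.65 -0.33 -0.42]
1 40 up [-0.23  1.13  0.73  1.8  -0.33 -0.42]
1 40 place [ 0.14  0.67 -1.22 -1.19 -0.03  0.02]
1 40 placeup [ 0.14  0.39 -1.19 -0.89 -0.03  0.02]
bar [3.14159265 0.         1.67079633] [ 0.20043291  0.55160706 -0.10555331  0.91363596  0.          1.67122924] [0.20043291 0.47962435 0.04024842 1.1314204  0.         1.67122924]
bar [-3.14159265  0.         -1.47079633] [ 0.20043291  0.55160706 -0.10555331  0.91363596  0.         -1.47036342] [ 0.20043291  0.47962435  0.04024842  1.1314204   0.         -1.47036342]<sys>:0: UserWarning: Gimbal lock detected. Setting third angle to zero since it is not possible to uniquely determine all angles.
```

Run:
```python
from h import *
import json
o,_=ori(.1,0,1)
bot.move_ptp([520,190,330],list(o)); 
m=imaging.camera_model("wrist"); cv2.imwrite("pics/w_tray.png",imaging.capture("wrist"))
o,_=ori(.3,0,1)
bot.move_ptp([585,-165,260],list(o)); 
m2=imaging.camera_model("wrist"); cv2.imwrite("pics/w_toy.png",imaging.capture("wrist"))
json.dump([{k:np.array(v).tolist() for k,v in x.items()} for x in (m,m2)],open("cams.json","w"))
s=bot.get_state();print(s['t'],s['tcp_pos'])
```

```text
3.5333 [ 585.32379176 -163.67142747  260.41486724]
```

View pics/w_tray.png

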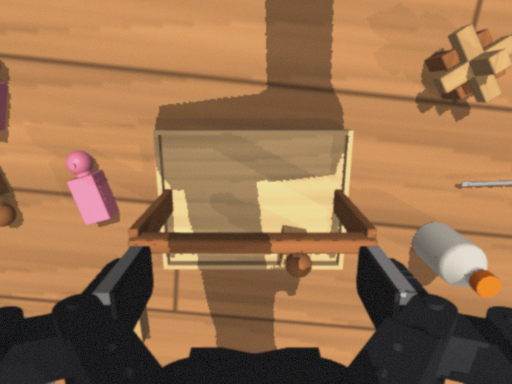

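View pics/w_toy.png

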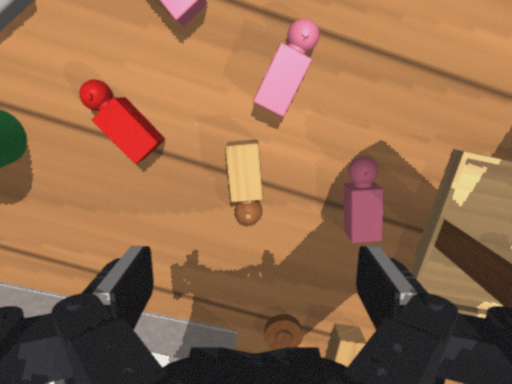

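Run:
```python
from h import *
a=cv2.imread("pics/w_toy.png")[130:235,205:285]; cv2.imwrite("pics/z_toy.png",cv2.resize(a,None,fx=5.5,fy=5.5,interpolation=cv2.INTER_CUBIC))
a=cv2.imread("pics/w_tray.png")[115:290,120:390]; cv2.imwrite("pics/z_tray.png",cv2.resize(a,None,fx=2.9,fy=2.9,interpolation=cv2.INTER_CUBIC))
```

```text
(no output)
```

View pics/z_toy.png

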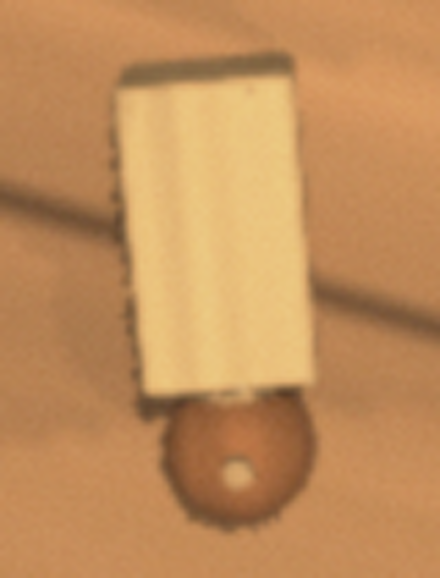

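View pics/z_tray.png

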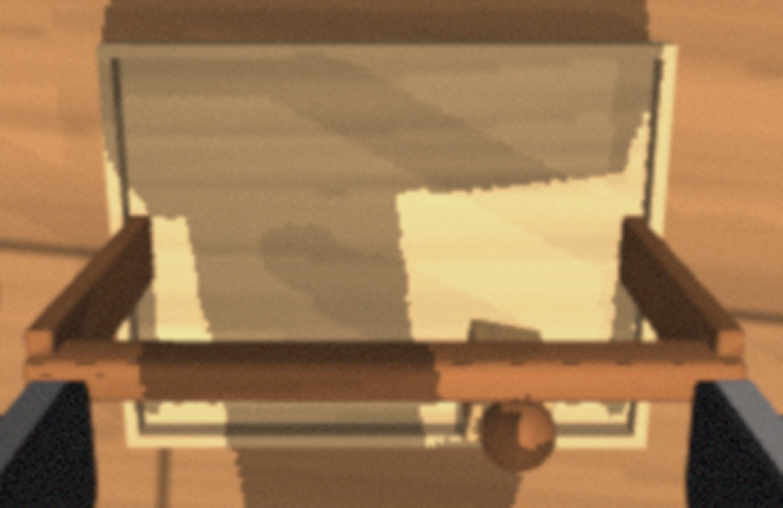

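Run:
```python
from h import *
import json
m,m2=json.load(open("cams.json"))
zt=lambda p:(120+(p[0]+.5)/2.9-.5,115+(p[1]+.5)/2.9-.5); zy=lambda p:(205+(p[0]+.5)/5.5-.5,130+(p[1]+.5)/5.5-.5)
C=[onz(m,zt(p),22)[:2] for p in ((100,44),(677,44),(647,446),(128,446))] # near-right,near-left,far-left,far-right
C=np.array(C); print(C.round(1)); print("sizes",np.linalg.norm(np.roll(C,-1,0)-C,axis=1))
tc=C.mean(0); d=(C[1]-C[0])+(C[2]-C[3]); yaw=np.arctan2(-d[0],d[1]); d2=(C[3]-C[0])+(C[2]-C[1]); print("tray",tc,yaw,np.arctan2(d2[1],d2[0]))
# bar top corners
B=np.array([onz(m,zt(p),162)[:2] for p in ((27,381),(745,381))]);print("bar ends",B.round(1),B.mean(0),np.linalg.norm(B[1]-B[0]))
hd=onz(m,zt((518,437)),87.5);print("twin head",hd)
T=np.array([onz(m2,zy(p),36)[:2] for p in ((118,87),(296,73),(314,383),(146,393))]);print(T.round(1),np.linalg.norm(np.roll(T,-1,0)-T,axis=1))
ax=(T[2]+T[3]-T[0]-T[1]);print("psi",np.arctan2(ax[1],ax[0]),"foot",(T[0]+T[1])/2,"centre",T.mean(0)); w=(T[1]-T[0]+T[2]-T[3]);print("psi w",np.arctan2(-w[0],w[1]))
print("head",onz(m2,zy((239,455)),18))
c=np.cos;S=imaging.camera_model("scene");D=imaging.camera_model("side")
ctr=np.array([*T.mean(0),36]);print(proj(S,ctr),proj(D,ctr))
print("bar mid in scene/side",proj(S,[*tc,162]),proj(D,[*tc,162]))
```

```text
[[509.7  59.4]
 [484.  315.2]
 [681.9 335.7]
 [707.9  77.5]]
sizes [257.0620269  199.04579145 259.51220531 198.97360335]
tray [595.86671749 196.94545364] 0.10020004743131225 0.09730213194725888
bar ends [[606.7  75.9]
 [582.5 317. ]] [594.59965851 196.43539682] 242.28432445671916
twin head [649.50787861 258.07686983  87.5       ]
[[ 579.9 -197.4]
 [ 567.1 -165.3]
 [ 625.9 -143.1]
 [ 638.  -175. ]] [34.55272679 62.84929716 34.08619386 62.2854048 ]
psi 0.36548374396644373 foot [ 573.54025096 -181.38590671] centre [ 602.75746994 -170.20516245]
psi w 0.37097355163053797
head [ 651.37898761 -151.52150677   18.        ]
[[219.76663381 218.36196601]] [[245.35899336 183.2718185 ]]
bar mid in scene/side [[298.148683   171.65458989]] [[235.72214931 213.40338847]]
```

Run:
```python
from h import *
az=.367; th=np.radians(42); o,z=ori(az,-th,1); G=np.array([610.2,-167.3,23.])
P=G+19*z; up=P+[0,0,90]
print(solve_ik(list(up),list(o)))
bot.move_ptp(list(up),list(o))
print(bot.movel(list(P),max_speed=80,threshold=10)); s=bot.get_state(); print(s['t'],s['tcp_pos'],P,s['contact_force'],s['opening'])
bot.grip(0.25,effort=50) if False else bot.grip(0.0,effort=50)
s=bot.get_state(); print(s['t'],s['tcp_pos'],s['contact_force'],s['opening'])
cv2.imwrite("pics/w_grip.png",imaging.capture("wrist"));cv2.imwrite("pics/s_grip.png",cv2.resize(imaging.capture("scene")[150:270,150:310],None,fx=4,fy=4))
```

```text
[-0.21775974  1.14825047  0.73805372  1.80461069 -0.37831965 -0.45719204]
False
5.6667 [ 598.75095291 -171.98582813    9.55562172] [ 598.33313471 -171.8618111     8.88024832] [ 0.7575686  -0.48191312  0.30024076] 0.9994452222946254
6.1833 [ 598.59072826 -171.88151589    9.24219533] [1.44884747 0.83723812 2.19373657] 0.41729777386910494
```

View pics/w_grip.png

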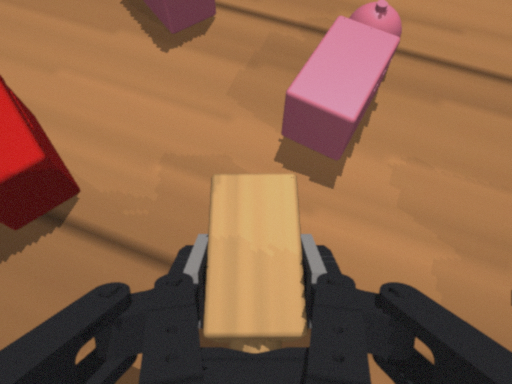

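View pics/s_grip.png

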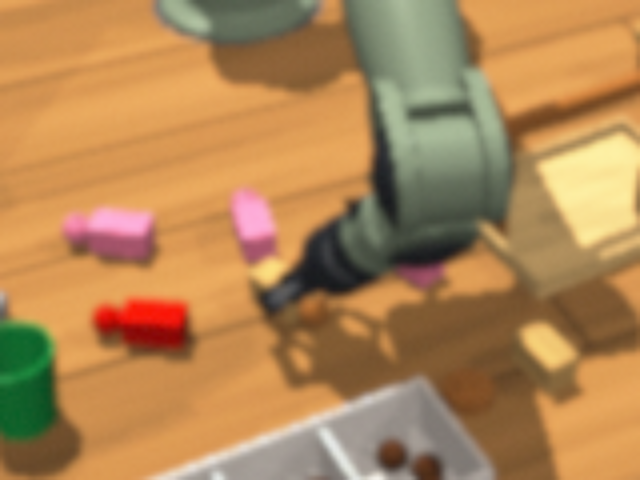

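```bash
cat >> h.py <<'E'
def toolT(pos,o):
    T=np.eye(4);T[:3,:3]=R.from_euler('xyz',o).as_matrix();T[:3,3]=pos;return T
def toyT(foot,axis,side):  # z=axis, y=side
    T=np.eye(4);T[:3,2]=axis;T[:3,1]=side;T[:3,0]=np.cross(side,axis);T[:3,3]=foot;return T
TRAY=np.array([595.6,196.8]);YAW=.099
E
python3 - <<'E'
from h import *
s=bot.get_state(); Tt=toolT(s['tcp_pos'],s['orientation'])
az=.367;o,z=ori(az,-np.radians(42),1)
print("ori err",R.from_matrix(Tt[:3,:3].T@R.from_euler('xyz',o).as_matrix()).magnitude())
az=np.arctan2(-Tt[2-2,1]*1,Tt[1,1]) # jaw y=(-sin,cos)
print(az)
a=np.array([np.cos(az),np.sin(az),0]); j=np.array([-a[1],a[0],0])
foot=np.array([572.9,-181.7,18.]); off=(Tt[:3,3]-foot)@j; print("lateral off",off); foot=foot+off*j
rel=np.linalg.inv(Tt)@toyT(foot,a,j)
np.save("rel.npy",rel)
ax=np.array([np.cos(YAW),np.sin(YAW),0]); jy=np.array([-ax[1],ax[0],0])
F=TRAY-52*ax[:2]-50*jy[:2]
def tgt(z): 
    T=toyT([*F,z],[0,0,1.],jy)@np.linalg.inv(rel); return list(T[:3,3]),list(R.from_matrix(T[:3,:3]).as_euler('xyz'))
for zz in (130,7,4): p,oo=tgt(zz); print(zz,np.round(p,1),np.round(oo,3),solve_ik(p,oo))
lift=s['tcp_pos']+[0,0,150]; print(solve_ik(list(lift),list(s['orientation'])))
om,_=ori(.2,0,1); print(solve_ik([500,0,260],list(om)))
bot.movel(list(lift),max_speed=150)
s=bot.get_state();print(s['t'],s['opening'])
bot.move_ptp([500,0,260],list(om))
cv2.imwrite("pics/w_held.png",imaging.capture("wrist"))
p,oo=tgt(130); bot.move_ptp(p,oo)
s=bot.get_state();print(s['t'],s['tcp_pos'],p,s['opening'],s['contact_force'])
for n in("scene","side"): cv2.imwrite(f"pics/{n}_held.png",imaging.capture(n))
cv2.imwrite("pics/w_held2.png",imaging.capture("wrist"))
a=cv2.imread("pics/scene_held.png")[90:240,220:370];b=cv2.imread("pics/side_held.png")[130:280,180:330]
cv2.imwrite("pics/held.png",cv2.resize(np.hstack([a,b]),None,fx=2.6,fy=2.6,interpolation=cv2.INTER_CUBIC))
E
```

```text
ori err 0.0007172722083976537
0.3671508669838654
lateral off -0.048221972247798825
130 [557.5 142.8 157.5] [ 3.142  0.838 -3.043] [ 0.13807846  0.18236064 -1.14085371 -0.59031235 -0.02939674  0.02645171]
7 [557.5 142.8  34.5] [ 3.142  0.838 -3.043] [ 0.13807846  0.6300909  -1.2242549  -1.1214438  -0.02939674  0.02645171]
4 [557.5 142.8  31.5] [ 3.142  0.838 -3.043] [ 0.13807846  0.64176525 -1.22460379 -1.13346703 -0.02939674  0.02645171]
[-0.21762878  1.11182979  0.81134462  1.9136448  -0.37840973 -0.45714626]
[-0.14773684  0.21491528 -0.2687669   1.08711415  0.         -0.34773684]
7.4333 0.4125917371531011
9.9917 [558.456226   142.5834501  157.38883852] [np.float64(557.5015009967583), np.float64(142.76984816108293), np.float64(157.52400190163175)] 0.4144987021985515 [-0.08831105 -0.56433415 -0.97471939]
```

View pics/held.png

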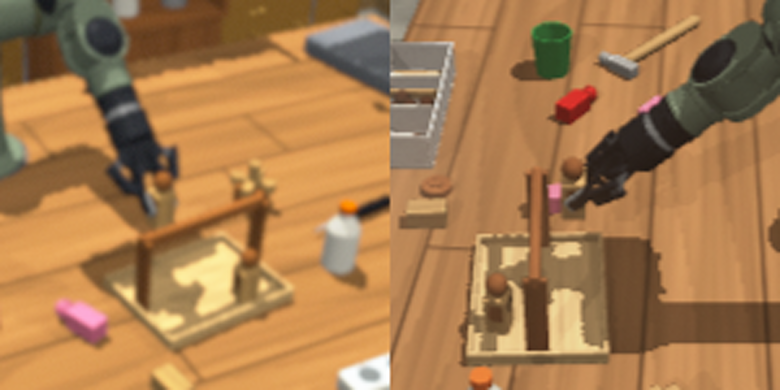

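View pics/w_held2.png

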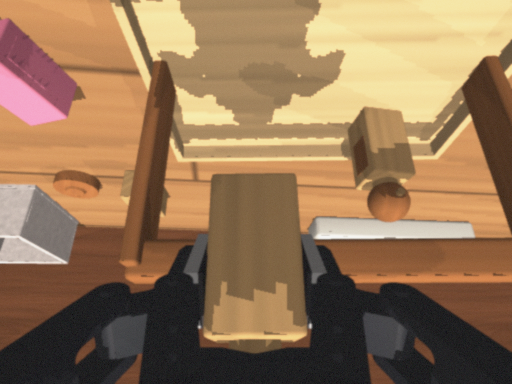

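The held view shows the toy upright: scene head at px (282,160), twin at (315,193). In the wrist view the body sits in the pads as it did at the pick. Now I lower it.

Run:
```python
from h import *
rel=np.load("rel.npy");ax=np.array([np.cos(YAW),np.sin(YAW),0]); jy=np.array([-ax[1],ax[0],0])
F=TRAY-52*ax[:2]-50*jy[:2]
def tgt(z): 
    T=toyT([*F,z],[0,0,1.],jy)@np.linalg.inv(rel); return list(T[:3,3]),list(R.from_matrix(T[:3,:3]).as_euler('xyz'))
p,oo=tgt(22); bot.movel(p,rot=oo,max_speed=90); bot.dwell(.3); s=bot.get_state();print(s['t'],s['tcp_pos']-p,s['contact_force'])
p,oo=tgt(4); hit=bot.movel(p,rot=oo,max_speed=20,threshold=3.5); s=bot.get_state();print(hit,s['t'],s['tcp_pos']-p,s['contact_force'],s['wrist_torque'])
for n in("scene","side"): cv2.imwrite(f"pics/{n}_low.png",imaging.capture(n))
a=cv2.imread("pics/scene_low.png")[120:240,240:360];b=cv2.imread("pics/side_low.png")[160:280,190:310]
cv2.imwrite("pics/low.png",cv2.resize(np.hstack([a,b]),None,fx=3.3,fy=3.3,interpolation=cv2.INTER_CUBIC))
```

```text
11.7917 [0.2310402  0.06186386 0.49116756] [ 0.2217527   0.3900906  -1.23882001]
True 12.5667 [-0.01356104 -0.05575225  1.35933002] [-0.78157673  0.41559061  4.10207171] [ 0.00035346  0.26791183 -0.0459885 ]
```

View pics/low.png

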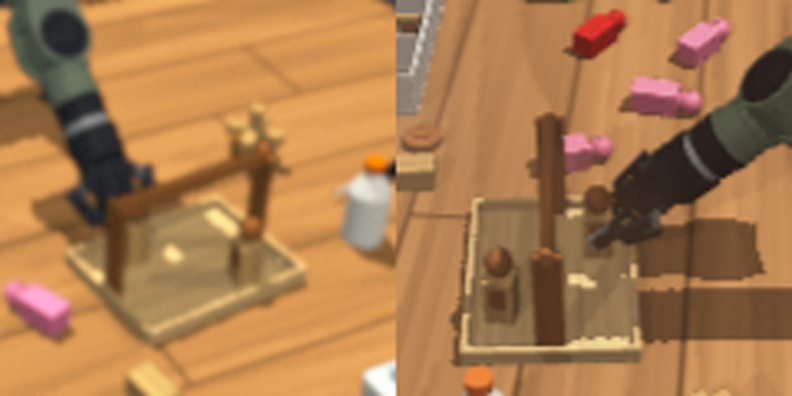

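Run:
```python
from h import *
bot.grip(0.55); bot.grip(0.95)
s=bot.get_state();print(s['t'],s['opening'],s['contact_force'])
T=toolT(s['tcp_pos'],s['orientation']); p=T[:3,3]-90*T[:3,2]
print(solve_ik(list(p),list(s['orientation'])))
bot.movel(list(p),max_speed=90)
import json
# over-tray view
o,_=ori(.1,0,1); bot.move_ptp([480,180,330],list(o))
m=imaging.camera_model("wrist"); cv2.imwrite("pics/w_tray2.png",imaging.capture("wrist"))
json.dump({k:np.array(v).tolist() for k,v in m.items()},open("cam3.json","w"))
for n in("scene","side"): cv2.imwrite(f"pics/{n}_rel.png",imaging.capture(n))
a=cv2.imread("pics/scene_rel.png")[120:240,240:360];b=cv2.imread("pics/side_rel.png")[160:280,190:310]
cv2.imwrite("pics/rel.png",cv2.resize(np.hstack([a,b]),None,fx=3.3,fy=3.3,interpolation=cv2.INTER_CUBIC))
print(bot.get_state()['t'])
```

```text
13.375 0.9541800368916279 [-0.13508122 -0.41409022 -0.76198544]
NoneTraceback (most recent call last):
  File "<stdin>", line 6, in <module>
bench.IKError: the arm cannot follow that straight line within its joint ranges
```

Run:
```python
from h import *
s=bot.get_state(); p=s['tcp_pos']+[0,0,125.]
print(bot.movel(list(p),max_speed=80,threshold=5))
import json
o,_=ori(.1,0,1); bot.move_ptp([480,180,330],list(o))
m=imaging.camera_model("wrist"); cv2.imwrite("pics/w_tray2.png",imaging.capture("wrist"))
json.dump({k:np.array(v).tolist() for k,v in m.items()},open("cam3.json","w"))
for n in("scene","side"): cv2.imwrite(f"pics/{n}_rel.png",imaging.capture(n))
a=cv2.imread("pics/scene_rel.png")[120:240,240:360];b=cv2.imread("pics/side_rel.png")[160:280,190:310]
cv2.imwrite("pics/rel.png",cv2.resize(np.hstack([a,b]),None,fx=3.3,fy=3.3,interpolation=cv2.INTER_CUBIC))
print(bot.get_state()['t'])
```

```text
False
16.8583
```

View pics/rel.png

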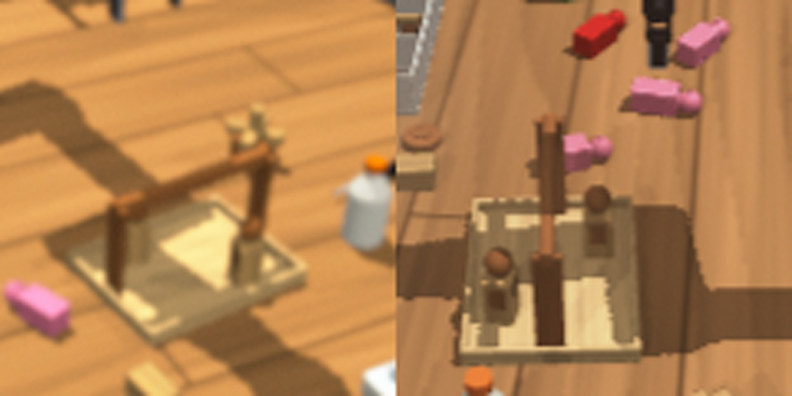

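View pics/w_tray2.png

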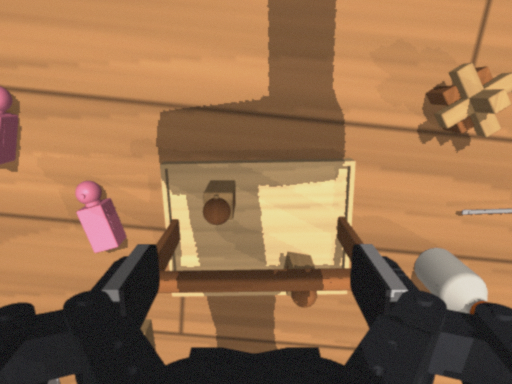

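Both figures stand: toy head at wrist px (217,210), twin at (303,298). I re-check the tray pose before gripping the bar.

Run:
```python
from h import *
import json
m=json.load(open("cam3.json"))
a=onz(m,(163,162.5),22);b=onz(m,(354.5,162.5),22);print(a,b,np.linalg.norm(a-b),np.arctan2(-(b-a)[0],(b-a)[1]))
ax=np.array([np.cos(YAW),np.sin(YAW)])
print("centre est",(a+b)[:2]/2+100*ax, "toy head",onz(m,(217,211),87.5),"twin",onz(m,(303,299),87.5))
l=lambda t:np.array([TRAY[0],TRAY[1]])+t[0]*ax+t[1]*np.array([-ax[1],ax[0]])
print("expected bar px",proj(m,[[*l((-8,-119)),162],[*l((-8,119)),162],[*l((8,0)),162],[*l((-8,0)),162],[*l((-8,0)),138]]))
a=cv2.imread("pics/w_tray2.png")[150:305,150:370];cv2.imwrite("pics/z3.png",cv2.resize(a,None,fx=3.5,fy=3.5,interpolation=cv2.INTER_CUBIC))
```

```text
[511.27766457  61.18419591  22.        ] [486.16579884 313.39360873  22.        ] 253.45649274250923 0.09924043605367769
centre est [598.23208182 197.17273859] toy head [548.43361269 142.2270963   87.5       ] twin [655.52273224 259.10979948  87.5       ]
expected bar px [[141.37866151 277.32846537]
 [378.69563811 277.35587152]
 [259.97684957 291.41498147]
 [260.05200529 277.34217016]
 [259.691565   265.77582804]]
```

View pics/z3.png

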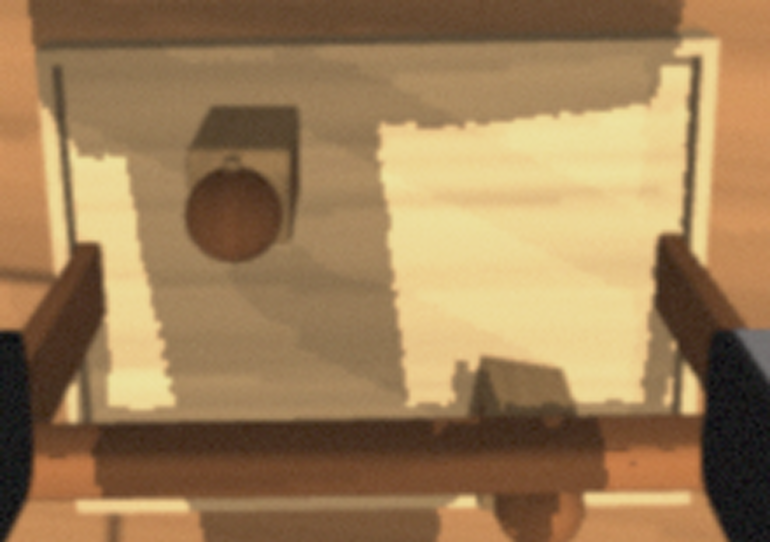

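Run:
```python
from h import *
o,_=ori(YAW-np.pi/2,0,0); P=[597,197,130]
bot.grip(1.0)
bot.move_ptp([597,197,240],list(o))
print(bot.movel(P,max_speed=70,threshold=8)); s=bot.get_state();print(s['t'],s['tcp_pos'],s['contact_force'],s['opening'])
bot.grip(0.35,effort=90); print(bot.get_state()['opening']); bot.grip(0.0,effort=90)
bot.dwell(.3);s=bot.get_state();print(s['t'],s['tcp_pos'],s['contact_force'],s['opening'])
for n in("scene","side"): cv2.imwrite(f"pics/{n}_bar.png",imaging.capture(n))
a=cv2.imread("pics/scene_bar.png")[120:240,240:360];b=cv2.imread("pics/side_bar.png")[160:280,190:310]
cv2.imwrite("pics/bar.png",cv2.resize(np.hstack([a,b]),None,fx=3.3,fy=3.3,interpolation=cv2.INTER_CUBIC))
```

```text
False
20.2167 [597.32740948 197.06537084 130.47700339] [-0.20010583 -0.86866182 -0.53562107] 0.9999779083399132
0.35423616274597625
21.3667 [597.42924751 197.00924979 130.1516512 ] [ 2.61268027 -1.29182076  0.21252958] 0.16788696565632003
```

View pics/bar.png

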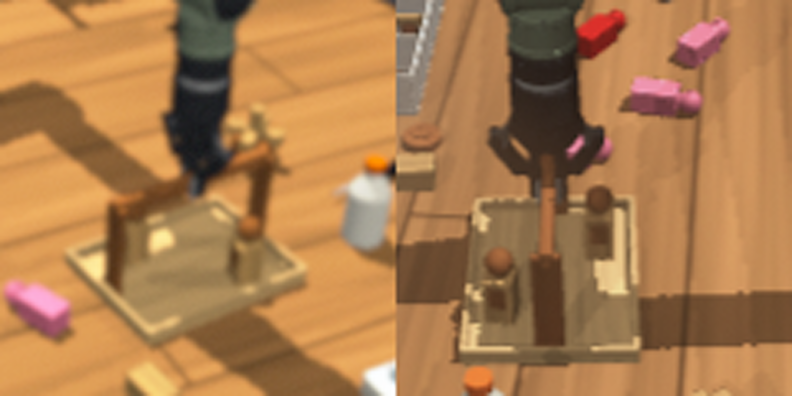

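Run:
```python
from h import *
s=bot.get_state();p0=s['tcp_pos']
bot.movel(list(p0+[0,0,15]),max_speed=15); s=bot.get_state();print(s['t'],s['tcp_pos']-p0,s['contact_force'],s['wrist_torque'],s['opening'])
bot.movel(list(p0+[0,0,102]),max_speed=40); bot.dwell(1.0); s=bot.get_state();print(s['t'],s['tcp_pos']-p0,s['contact_force'],s['wrist_torque'],s['opening'],s['orientation'])
for n in("scene","side"): cv2.imwrite(f"pics/{n}_lift.png",imaging.capture(n))
a=cv2.imread("pics/scene_lift.png")[80:230,240:390];b=cv2.imread("pics/side_lift.png")[140:290,170:320]
cv2.imwrite("pics/lift.png",cv2.resize(np.hstack([a,b]),None,fx=2.6,fy=2.6,interpolation=cv2.INTER_CUBIC))
cv2.imwrite("pics/w_lift.png",imaging.capture("wrist"))
```

```text
22.625 [-0.1144835  -0.02791719 14.86808644] [ 0.68421445  0.34574307 -6.85236832] [ 0.00080966  0.07561996 -0.01312842] 0.1726305996933807
25.95 [1.51312023e-02 2.65713419e-02 1.02013368e+02] [ 0.36467217 -0.02267589 -6.20232082] [ 0.01447813  0.01568601 -0.01541582] 0.17070471534795248 [-3.14154089e+00  1.97369180e-05 -1.47177911e+00]
```

View pics/lift.png

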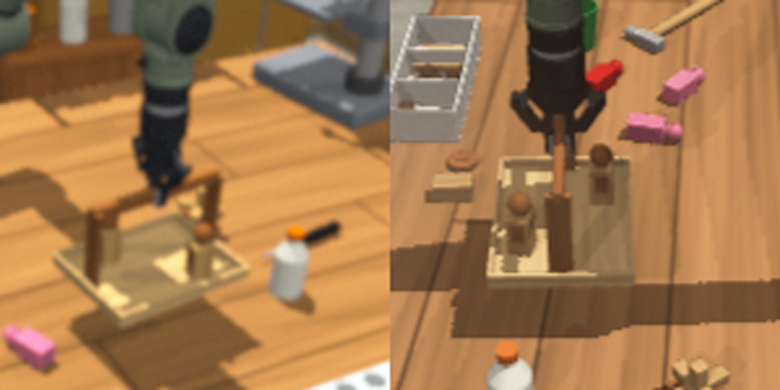

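View pics/w_lift.png

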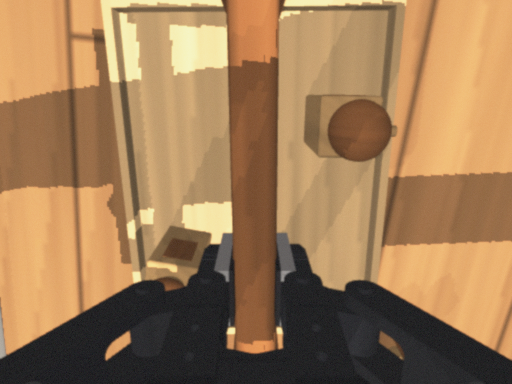

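Run:
```python
from h import *
S=imaging.camera_model("scene");D=imaging.camera_model("side")
s=lambda x,y:(240+x/2.6-.3,80+y/2.6-.3); d=lambda x,y:(170+(x-390)/2.6-.3,140+y/2.6-.3)
for n,a,b in(("A",(55,258),(630,158)),("D",(121,311),(500,158)),("C",(248,264),(488,277)),("twin",(203,230),(519,203)),):
    print(n,tri(S,s(*a),D,d(*b)))
bot.dwell(3.0); st=bot.get_state();print(st['t'],st['tcp_pos'],st['contact_force'],st['wrist_torque'],st['opening'])
i=imaging.capture("side"); j=imaging.capture("scene")
cv2.imwrite("pics/fin.png",cv2.resize(np.hstack([j[80:230,240:390],i[140:290,170:320]]),None,fx=2.6,fy=2.6,interpolation=cv2.INTER_CUBIC))
print(np.abs(i.astype(int)-cv2.imread("pics/side_lift.png"))[140:290,170:320].mean())
```

```text
A (array([512.33711108,  57.46926197, 115.27267563]), np.float64(9.473570985131131))
D (array([706.22447949,  81.30647591, 126.58337355]), np.float64(3.256949008157382))
C (array([678.50808914, 336.7502243 , 123.3311808 ]), np.float64(2.0700222499560987))
twin (array([645.05012914, 260.79681254, 191.69297378]), np.float64(0.7136456768223738))
29.1 [597.34095238 196.98145745 232.13270239] [-0.04917516 -0.52543982 -5.74282161] [-0.01690169 -0.01691357 -0.00699319] 0.17199908363654237
0.5564888888888889
```

View pics/fin.png

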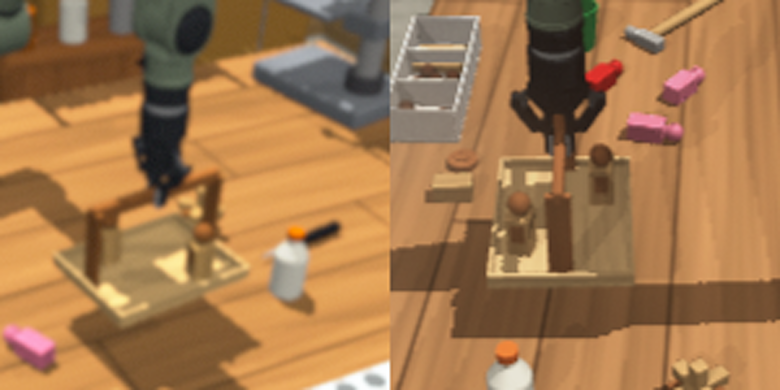

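Run:
```python
from h import *
S=imaging.camera_model("scene");D=imaging.camera_model("side")
ax=np.array([np.cos(YAW),np.sin(YAW)]);jy=np.array([-ax[1],ax[0]])
C=np.array([[597,197]+x*ax+y*jy for x,y in((-100,-130),(-100,130),(100,130),(100,-130))]);C=np.c_[C,np.full(4,124)]
f=cv2.imread("pics/fin.png")
a=((proj(S,C)-[240,80]+.5)*2.6);b=((proj(D,C)-[170,140]+.5)*2.6+[390,0])
for q in (a,b): cv2.polylines(f,[np.round(q).astype(int)],True,(255,255,0),1)
cv2.imwrite("pics/fin2.png",f)
```

```text
(no output)
```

View pics/fin2.png

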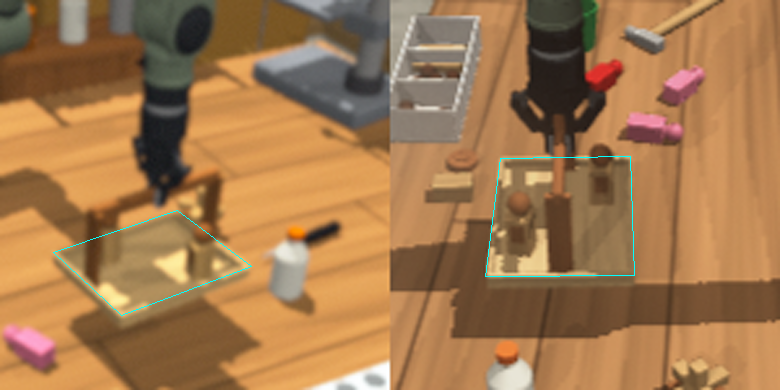

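A level rim outline at z = 124 mm matches all visible corners in both views: scene crop (55,255), (122,315) and (248,266), and the four side corners. The tray is level and both figures are standing, so I hand in.

Run:
```python
from h import *
bot.sign_off()
```

```text
the job is handed in; nothing more can be done
```

I stood the fallen toy on its foot in the robot-side half of the tray. I then gripped the tray by the middle of its bar and lifted it 102 mm. I held it there for over 4 s and handed in at about 29 s, still holding it.

**Last checks**
- **Figures:** both were standing in the final scene and side pictures.
- **Steadiness:** the side view hardly changed over the 3 s hold. The wrist showed about 6 N of load and almost no moment.
- **Level:** a level rim outline drawn at 124 mm matched the visible corners in both views.

**Disagreed or failed along the way**
- **Near-right rim corner:** triangulating it from hand-read pixels gave a 9 mm ray mismatch. I put this down to a misread pixel, because the outline check agreed there.
- **Retreat from the toy:** the first retreat line after letting go of the toy was out of reach. The arm did not move, and I went straight up instead.

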